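# Clamp the amber filter in the photometer barrel

### The job

The photometer's optics barrel standing on the bench already holds its lens and spacer. Drop the amber filter (not the blue or the green one) into it, flange down, so that it sits flat on the spacer, and then turn the barrel's knurled ring clockwise as far as it goes, so that its clamp tabs close over the filter's flange. Let go of everything at the end.

Things in the scene. Friction and masses are not known exactly. Their poses are not given: they have to be found in the camera images.
- amber_center (a point): Centre (half-way up) of the amber filter, a loose 50 g metal cell 58 mm tall, upright on the bench, its z axis up: a flange 36 mm wide and 8 mm thick with an amber (orange) band, on it a black tube 22 mm wide, 50 mm long, with amber collar and glass on top. Grip the tube's upper 24 mm. A blue and a green one of the same shape stand 70 mm or more away.
- barrel_seat (a point): Centre of the brass spacer inside the barrel, where the filter's flange comes to rest; 45 mm above the bench, z axis up. The barrel is a fixed dark upright cylinder 84 mm wide on a grey foot 100 mm wide; its bore is 42 mm wide and its flat top 14 mm above the seat.
- ring_grip (a point): Centre of the aluminium retaining ring on the barrel's top, 22 mm above the seat on the same axis. The ring is 64 mm wide outside and 16 mm tall (8 mm up and down from here); grip it across its outside from above. Its 56 mm mouth narrows like a funnel to the bore. With the filter seated, the tube stands 28 mm out of the ring.
- ring (a joint): Turn of the retaining ring in rad: 0 to 0.12 at the start is open (tabs drawn back, the filter can pass); it grows clockwise seen from above to a stop at 1.2 (tabs closed over the flange). It stays where it is left and turns with about 0.1 N m. A red mark on its top edge goes from one white dot on the barrel to the other.
There are look-alikes about, which are no part of the job. Leave any purple look-alike of the part that bears barrel_seat alone.

How it is judged:
By the outcome, as a careful person would: the job done as asked, in the order asked, and still so for the second after the job is handed in, with the robot touching nothing.
It also fails if it takes over 48 s, if anything falls off the work surface, if the arm or the gripper's body presses on something with over 40 N, if the wrist force passes 120 N, or if a joint passes its speed limit or range.

### The arm

A 7-joint arm with a two-finger parallel gripper is mounted at the origin on a cart in front of the work surface, level with it; the furniture and walls round the work are solid. World frame = base frame: x ahead of the robot, y to its left, z up, the work surface at z = 0. Lengths are in m, angles in rad, forces in N, time in s.
With the tool pointing down it reaches from about 0.4 to 0.85 m from the base axis. Payload 10.4 kg.
Tool frame: the origin (TCP) lies at the very end of the fingers, on their centre line; the grasp point (between the pads) lies 19 mm behind it; z points along the fingers, y is the line along which they close (so a half turn about z gives the same grasp; the last joint's range is limited). The gripper opens to 87 mm and grips with 3 to 60 N. Pads are 19 mm wide; open, the fingers measure 117 mm over their backs; the gripper's body (75 mm by 190 mm) begins 51 mm behind the grasp point.
Start: joints at [1.271, 0.332, -0.065, 1.46, 0.022, 1.35, -0.088], TCP at [0.171, -0.601, 0.223] pointing down, gripper open.
Joint ranges: [-2.6, 2.6], [-0.5, 2.12], [-1.47, 1.34], [0.16, 2.42], [-1.27, 4.41], [0.06, 2.06], [-2.6, 2.6]. Speed limits (rad/s): [2.22, 2.22, 2.79, 2.79, 3.14, 3.14, 3.14].

### API

Orientations are given as a 3x3 rotation matrix whose columns are the frame's x, y, z axes.
In Python, from station import * gives the robot as it stands. Calls block until the motion is done:
- reach(position, orientation): joint-space move of the TCP to a pose.
- move_l(position, speed=0.15, attitude=None, threshold=None): straight line of the TCP; attitude=None keeps the orientation; speed is the mean speed in m/s. With threshold (N) it stops when the force on the tool has changed by that much, and returns True; else False.
- move_j(angles): joint-space move.
- open_jaws() and close_gripper(effort=None): open the fingers fully, or close them until they stop; effort is the grip in N (None keeps the last).
- pause(seconds).
- solve_ik(position, orientation): joint angles nearest the present ones, or None.
- get_image(name): name is "scene" or "top"; returns the picture (384x512x3 uint8, red, green, blue); there is no depth.
- calibration(name): a dict with "fov_y" (degrees; the focal length in pixels is half the picture's height over the tangent of half this angle, whatever the lens; pixels are square), "cx", "cy" (the principal point, pixels), "world_from_camera" (4x4, takes a point from camera to world coordinates). Camera axes: x right, y up, looking along -z (the intrinsics and any distortion apply to the point x, -y, -z); pixel columns grow to the right and rows downward; lengths in m; the calibration is good to about 2 mm. A picture is of the moment at which its call begins. calibration takes no time and is no camera call.
A pose or a line that the arm cannot do raises IKError and nothing moves.
- finish_job(): hands the job in; it is judged then, once.
Trained networks look in the newest picture that a camera, given by its name, has taken for a name from the list of things; names that differ only in an ending like _2 or _b are one class to them, and where a whole thing is asked for, a point or a joint stands for the part that bears it (a point fixed in the world has none). Each returns a list of dicts, best first, with "p" (0 to 1); they miss things now and then, are a little off and sometimes report something else, mostly with a low value. They report only what shows in the picture. A call takes as long as a camera call. They do not tell look-alikes from the thing itself.
- spot_in(thing, camera): "box" ([left, top, width, height] in pixels, round what is visible of it).
- outline_of(thing, camera): "region" (384x512 bool, what is visible of it) and "box" ([left, top, width, height] in pixels, round what is visible of it).
Readings, each from a call of its own:
- get_time_s(): time.
- get_q(): joint angles.
- get_joint_velocities(): joint speeds.
- get_joint_efforts(): joint torques, N m.
- get_tool_pos(): TCP position.
- get_ee_rot(): TCP orientation.
- get_ft_force(): force on the tool from outside, world axes, zero at the start.
- get_ft_torque(): the same for the moment, N m.
- get_grip_width(): finger opening in m.
- get_grip_force(): force on a finger pad.
Only numpy, scipy, OpenCV 4.12 (cv2) and the standard library are available. Lean on these libraries where they do the work, as an engineer would, in place of code of your own. Each camera call takes 0.05 s, during which the arm holds its last target. There are 200 camera calls.

## Working session

There is one attempt and no reset: what is moved stays moved. The work goes in short steps, each a Python script; the robot and the scene stay as the last script left them, time stands still between calls to the robot, and variables do not carry over. Pictures are saved under pics/ and viewed, at most 10 in all, crops included, and the job is handed in when it is done.

```bash
mkdir -p pics; ls; python3 - <<'E'
from station import *
import cv2,numpy as np
for n in("scene","top"):
    im=get_image(n); cv2.imwrite(f"pics/{n}0.png",im[...,::-1])
    c=calibration(n); print(n,{k:(np.round(v,3).tolist() if k=="world_from_camera" else v) for k,v in c.items()})
    for t in("amber_center","barrel_seat","ring_grip","ring"):
        print(t,[(np.round(d["box"]).tolist(),round(d["p"],2)) for d in spot_in(t,n)])
print(get_time_s())
E
```

```text
pics
scene {'fov_y': 44.04733211518323, 'cx': 252.0112687854354, 'cy': 195.46031997520817, 'world_from_camera': [[0.479, 0.692, -0.541, -0.11], [-0.878, 0.367, -0.308, 0.123], [-0.015, 0.622, 0.783, 0.86], [0.0, 0.0, 0.0, 1.0]]}
amber_center [([345.0, 259.0, 17.0, 26.0], 0.73)]
barrel_seat [([116.0, 142.0, 38.0, 50.0], 0.85), ([265.0, 186.0, 45.0, 48.0], 0.66)]
ring_grip [([114.0, 147.0, 43.0, 49.0], 0.92), ([268.0, 184.0, 44.0, 52.0], 0.57)]
ring [([271.0, 184.0, 33.0, 30.0], 0.94), ([118.0, 146.0, 29.0, 25.0], 0.64)]
top {'fov_y': 55.91889601819343, 'cx': 255.83452613069446, 'cy': 189.72730375866, 'world_from_camera': [[0.012, 0.988, -0.153, 0.333], [-1.0, 0.015, 0.021, 0.458], [0.023, 0.153, 0.988, 0.932], [0.0, 0.0, 0.0, 1.0]]}
amber_center [([346.0, 215.0, 20.0, 15.0], 0.53)]
barrel_seat [([264.0, 176.0, 40.0, 37.0], 0.89), ([120.0, 197.0, 39.0, 38.0], 0.71)]
ring_grip [([267.0, 174.0, 37.0, 40.0], 0.8), ([117.0, 194.0, 43.0, 40.0], 0.67)]
ring [([272.0, 175.0, 27.0, 28.0], 0.9), ([116.0, 198.0, 29.0, 30.0], 0.58)]
0.5
```

```bash
python3 - <<'E'
import cv2
for n in("scene","top"):
    cv2.imwrite(f"pics/{n}0b.png",cv2.resize(cv2.imread(f"pics/{n}0.png"),(800,600),interpolation=cv2.INTER_CUBIC))
E
```

```text
(no output)
```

View pics/scene0b.png

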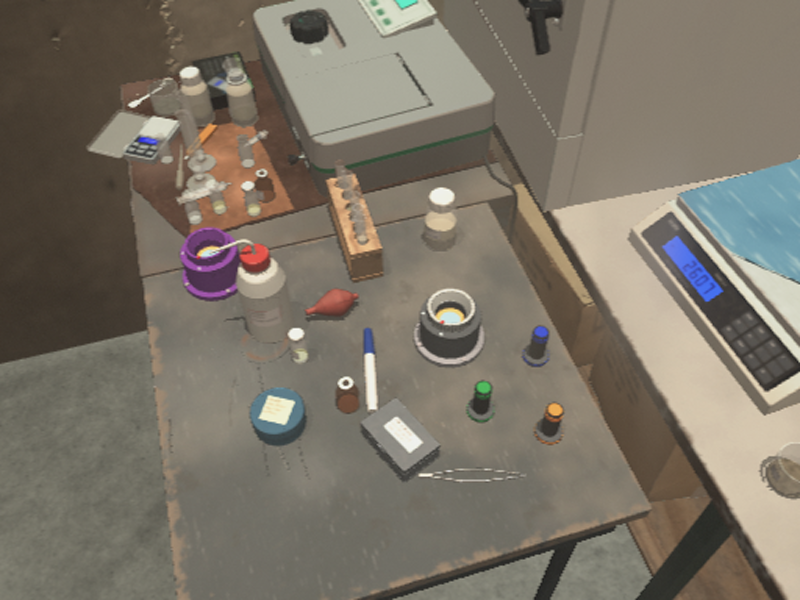

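View pics/top0b.png

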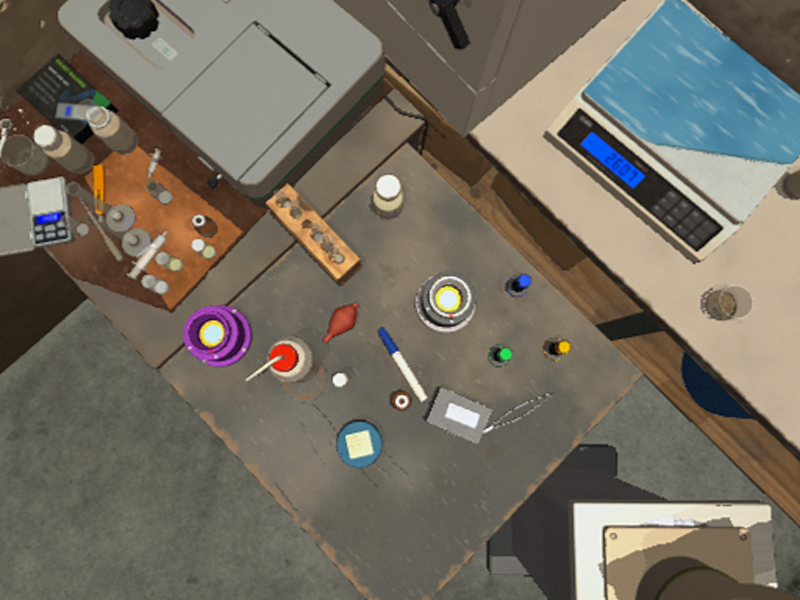

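Candidates for the filter, in 512-wide scene pixels: amber (353,271), green (309,253) and blue (345,221). For the barrel: the dark one at (288,207), and the purple look-alike at (134,168), which I leave alone. I choose the amber filter and the dark barrel.

```bash
cat > h.py <<'E'
from station import *
import numpy as np, cv2
def cam(n):
    c=calibration(n); f=192/np.tan(np.radians(c["fov_y"])/2); return f,c["cx"],c["cy"],np.array(c["world_from_camera"])
def proj(n,P):
    f,cx,cy,T=cam(n); p=(np.atleast_2d(P)-T[:3,3])@T[:3,:3]
    return np.c_[cx+f*p[:,0]/-p[:,2], cy-f*p[:,1]/-p[:,2]]
def onplane(n,uv,z):
    f,cx,cy,T=cam(n); uv=np.atleast_2d(uv)
    d=np.c_[(uv[:,0]-cx)/f,-(uv[:,1]-cy)/f,-np.ones(len(uv))]@T[:3,:3].T
    return T[:3,3]+d*((z-T[2,3])/d[:,2])[:,None]
def circ(c,r,z,n=60):
    a=np.linspace(0,2*np.pi,n); return np.c_[c[0]+r*np.cos(a),c[1]+r*np.sin(a),0*a+z]
E
python3 - <<'E'
from h import *
tiles=[]
for n in("scene","top"):
    im=get_image(n); hsv=cv2.cvtColor(im,cv2.COLOR_RGB2HSV)
    am=outline_of("amber_center",n)[0]; b=[int(v) for v in am["box"]]
    m=np.zeros(im.shape[:2],bool); m[b[1]-4:b[1]+b[3]+4,b[0]-4:b[0]+b[2]+4]=1
    o=m&(hsv[...,0]>8)&(hsv[...,0]<28)&(hsv[...,1]>170)&(hsv[...,2]>120)
    nl,lab,st,ce=cv2.connectedComponentsWithStats(o.astype(np.uint8)); print(n,st[1:].tolist(),ce[1:].round(1).tolist())
    k=1+np.argmin([s[1]-0*s[4] if s[4]>8 else 999 for s in st[1:]])
    print("amber top~z.056",onplane(n,ce[k],.056).round(4), "amber region bottom", am["box"])
    for r in outline_of("ring",n):
        if r["box"][0]>200:
            y,x=np.nonzero(r["region"]); print("ring",r["box"],onplane(n,[x.mean(),y.mean()],.068).round(4))
    for (u,v,w) in ((int(ce[k][0]),int(ce[k][1]),20),(288 if n=="scene" else 286,205 if n=="scene" else 192,28)):
        t=cv2.resize(im[v-w:v+w,u-w:u+w],(400,300) if 0 else (300,300),interpolation=cv2.INTER_CUBIC); tiles.append(t)
cv2.imwrite("pics/crop1.png",np.vstack([np.hstack(tiles[:2]),np.hstack(tiles[2:])])[...,::-1])
E
```

```text
scene [] []Traceback (most recent call last):
  File "<stdin>", line 9, in <module>
    return _wrapfunc(a, 'argmin', axis=axis, out=out, **kwds)
    return _wrapit(obj, method, *args, **kwds)
    result = getattr(arr, method)(*args, **kwds)
ValueError: attempt to get argmin of an empty sequence
```

```bash
python3 - <<'E'
from h import *
tiles=[]
C={"scene":((353,268),(288,207)),"top":((358,222),(285,191))}
for n in("scene","top"):
    im=get_image(n); hsv=cv2.cvtColor(im,cv2.COLOR_RGB2HSV)
    u,v=C[n][0]; m=np.zeros(im.shape[:2],bool); m[v-18:v+18,u-16:u+16]=1
    o=m&(hsv[...,0]>8)&(hsv[...,0]<28)&(hsv[...,1]>150)&(hsv[...,2]>150)
    nl,lab,st,ce=cv2.connectedComponentsWithStats(o.astype(np.uint8)); print(n,st[1:].tolist(),ce[1:].round(1).tolist())
    k=1+np.argmax(st[1:,4]); print("amber top~z.055",onplane(n,ce[k],.055).round(4))
    for r in outline_of("ring",n):
        if r["box"][0]>200:
            y,x=np.nonzero(r["region"]); print("ring",r["box"],onplane(n,[x.mean(),y.mean()],.068).round(4))
    for (u,v),w in zip(C[n],(20,28)):
        tiles.append(cv2.resize(im[v-w:v+w,u-w:u+w],(300,300),interpolation=cv2.INTER_CUBIC))
cv2.imwrite("pics/crop1.png",np.vstack([np.hstack(tiles[:2]),np.hstack(tiles[2:])])[...,::-1])
E
```

```text
scene [[351, 258, 9, 8, 57], [352, 267, 1, 1, 1], [358, 267, 1, 1, 1], [354, 268, 3, 1, 3], [347, 282, 1, 1, 1], [349, 283, 2, 1, 2], [354, 283, 1, 1, 1], [356, 282, 1, 1, 1]] [[354.8, 261.6], [352.0, 267.0], [358.0, 267.0], [355.0, 268.0], [347.0, 282.0], [349.5, 283.0], [354.0, 283.0], [356.0, 282.0]]
amber top~z.055 [[0.3953 0.1847 0.055 ]]
ring [275.2, 185.0, 30.3, 33.4] [[0.4682 0.3634 0.068 ]]
top [[358, 218, 7, 9, 45], [348, 225, 1, 1, 1], [355, 230, 1, 1, 1]] [[360.9, 221.8], [348.0, 225.0], [355.0, 230.0]]
amber top~z.055 [[0.3935 0.1823 0.055 ]]
ring [275.1, 177.1, 24.6, 25.2] [[0.4695 0.3604 0.068 ]]
```

View pics/crop1.png

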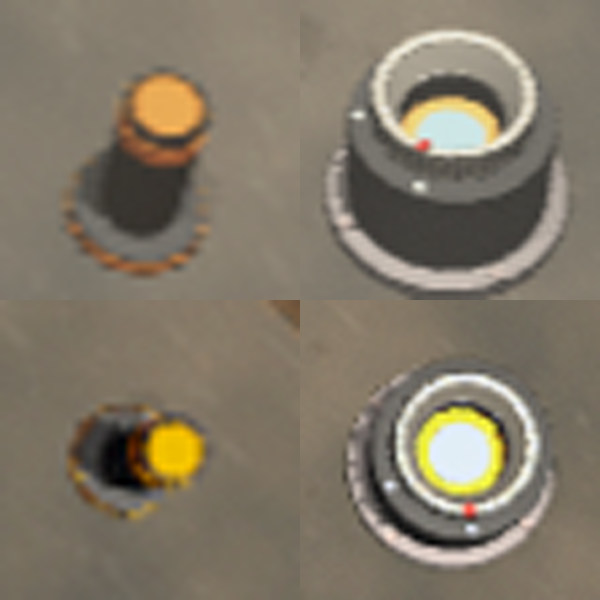

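The crop confirms both choices. The amber cell's collar is at scene (355,262) and top (361,222). The dark barrel's ring centre is at scene (289,196) and top (288,190), with the red mark by one white dot. Next I refine the ring centre, locate the neighbours and check IK.

```bash
cat >> h.py <<'E'
def tri(us,ut):
    A=[];B=[]
    for n,uv in(("scene",us),("top",ut)):
        T=cam(n)[3]; d=onplane(n,uv,0)[0]-T[:3,3]; d/=np.linalg.norm(d); M=np.eye(3)-np.outer(d,d); A.append(M); B.append(M@T[:3,3])
    return np.linalg.solve(sum(A),sum(B))
def Rd(a): # tool down, y axis at world yaw a
    y=np.array([np.cos(a),np.sin(a),0]); z=np.array([0,0,-1.]); return np.c_[np.cross(y,z),y,z]
E
python3 - <<'E'
from h import *
print("ring",onplane("scene",(288.4,196.1),.075).round(4),onplane("top",(287.9,189.7),.075).round(4),tri((288.4,196.1),(287.9,189.7)).round(4))
print("amber",tri((354.8,261.0),(360.9,221.8)).round(4))
s=.64
for k,a,b in(("blue",(541,333),(523,282)),("green",(484,387),(504,354)),("cap",(441,197),(388,186)),("rack",(345,172),(283,197)),("rack2",(375,262),(345,270)),("wash",(255,258),(284,357))):
    print(k,tri(np.array(a)*s,np.array(b)*s).round(3))
R=get_ee_rot(); print("yaw now",np.arctan2(R[1,1],R[0,1]), get_q())
for nm,p in(("amb",(.394,.184,.034)),("ring",(.469,.362,.062)),("high",(.469,.362,.19))):
    for a in np.arange(-3.14,3.14,.4):
        q=solve_ik(p,Rd(a)); print(nm,round(a,2),None if q is None else np.round(q,2).tolist())
E
```

```text
ring [[0.4664 0.3634 0.075 ]] [[0.4667 0.3626 0.075 ]] [0.4664 0.363  0.0754]
amber [0.3927 0.1846 0.0614]
blue [0.495 0.243 0.056]
green [0.381 0.276 0.057]
cap [0.635 0.461 0.093]
rack [0.616 0.62  0.09 ]
rack2 [0.52  0.522 0.028]
wash [0.367 0.6   0.147]
yaw now -1.2939440489986627 [ 1.27135628  0.33217551 -0.06468692  1.46009535  0.02161564  1.34992604
 -0.08848197]
amb -3.14 [0.58, 0.38, -1.22, 2.1, 0.44, 0.96, 2.26]
amb -2.74 [0.67, 0.5, -1.37, 2.09, 0.58, 1.02, 2.55]
amb -2.34 [-1.62, 0.26, 1.2, 2.19, -0.32, 0.88, -2.57]
amb -1.94 [-1.05, 0.13, 0.54, 2.17, -0.09, 0.86, -2.4]
amb -1.54 [-0.67, 0.13, 0.14, 2.15, -0.02, 0.87, -2.06]
amb -1.14 [-0.29, 0.15, -0.26, 2.13, 0.05, 0.87, -1.72]
amb -0.74 [0.58, 0.38, -1.22, 2.1, 0.44, 0.96, -1.62]
amb -0.34 [0.58, 0.38, -1.23, 2.09, 0.44, 0.96, -1.23]
amb 0.06 [0.58, 0.38, -1.23, 2.09, 0.45, 0.96, -0.83]
amb 0.46 [0.59, 0.39, -1.24, 2.09, 0.46, 0.97, -0.44]
amb 0.86 [0.6, 0.4, -1.26, 2.09, 0.47, 0.97, -0.05]
amb 1.26 [0.61, 0.41, -1.27, 2.09, 0.48, 0.98, 0.34]
amb 1.66 [0.54, 0.35, -1.18, 2.1, 0.4, 0.95, 0.8]
amb 2.06 [0.58, 0.38, -1.22
[... 1188 characters left out ...]
-1.17, 0.3, 0.54, 1.62, -0.16, 1.26, -2.55]
high -1.54 [-0.85, 0.28, 0.14, 1.6, -0.04, 1.26, -2.24]
high -1.14 [-0.52, 0.29, -0.26, 1.59, 0.08, 1.27, -1.93]
high -0.74 [-0.2, 0.35, -0.66, 1.57, 0.22, 1.3, -1.63]
high -0.34 [0.06, 0.48, -1.05, 1.55, 0.42, 1.35, -1.37]
high 0.06 [0.12, 0.52, -1.14, 1.55, 0.48, 1.38, -1.01]
high 0.46 [0.17, 0.59, -1.25, 1.55, 0.56, 1.41, -0.66]
high 0.86 [0.16, 0.57, -1.23, 1.55, 0.54, 1.4, -0.25]
high 1.26 [0.23, 0.71, -1.42, 1.55, 0.7, 1.49, 0.05]
high 1.66 [0.17, 0.58, -1.24, 1.55, 0.56, 1.41, 0.54]
high 2.06 [0.17, 0.58, -1.24, 1.55, 0.56, 1.41, 0.94]
high 2.46 [0.17, 0.58, -1.24, 1.55, 0.56, 1.41, 1.34]
high 2.86 [0.17, 0.58, -1.24, 1.55, 0.56, 1.41, 1.74]
```

```bash
python3 - <<'E'
from h import *
a=-1.29
reach((.12,-.42,.36),Rd(a)); q=get_q(); print(q.round(2) if hasattr(q,'round') else q)
q=np.array(q); az0=np.arctan2(-.42,.12); az=np.arctan2(.1845,.393)
q[0]-=az-az0; move_j(q.tolist()); print(get_tool_pos(),get_time_s())
q=np.array(get_q()); q[6]+= 0; 
R=get_ee_rot(); print("yaw",np.arctan2(R[1,1],R[0,1]))
reach((.393,.1845,.13),Rd(-.6)); print(get_q(),get_tool_pos(),get_time_s(),get_grip_width())
cv2.imwrite("pics/above.png",np.hstack([cv2.resize(get_image("scene")[200:300,290:420],(390,300)),cv2.resize(get_image("top")[170:270,290:420],(390,300))])[...,::-1])
E
```

```text
[ 1.28 -0.12 -0.09  1.67 -0.01  1.59 -0.09]
[0.39628211 0.18494611 0.35924041] 4.0917
yaw 0.43938692000920854
[-3.87221914e-01 -9.03709163e-04 -1.55650841e-01  2.04642330e+00
 -7.81725333e-05  1.09467971e+00 -1.14173178e+00] [0.39379237 0.18459137 0.13093396] 5.075 0.08731048974013098
```

View pics/above.png

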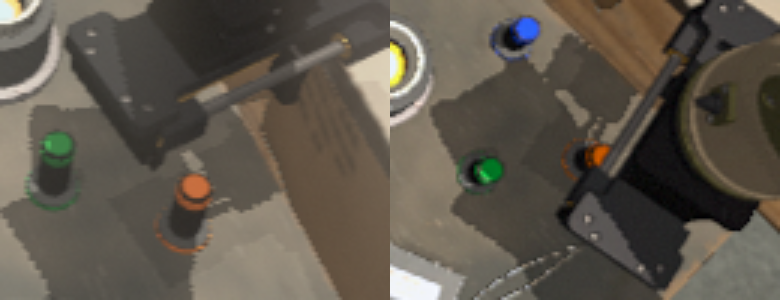

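The filter stands between the open fingers (amber cap at right-crop (600,155)), and both neighbours are clear. Descending and gripping.

```bash
python3 - <<'E'
from h import *
print(move_l((.393,.1845,.034),.1,threshold=8),get_tool_pos())
close_gripper(12); print(get_grip_width(),get_grip_force())
print(move_l((.393,.1845,.17),.15)); print(get_grip_width())
reach((.4665,.363,.17),Rd(-.6)); print(get_tool_pos(),get_grip_width(),get_time_s(),get_ft_force())
cv2.imwrite("pics/over.png",np.hstack([cv2.resize(get_image("scene")[130:230,230:360],(390,300)),cv2.resize(get_image("top")[140:240,220:350],(390,300))])[...,::-1])
E
```

```text
False [0.39340216 0.18474038 0.03452584]
0.021324986314665683 11.999710723757744
False
0.021597794828903873
[0.46635355 0.36213887 0.16911183] 0.021287608760368792 9.2083 [ 0.4420518  -0.38949875 -0.21155169]
```

View pics/over.png

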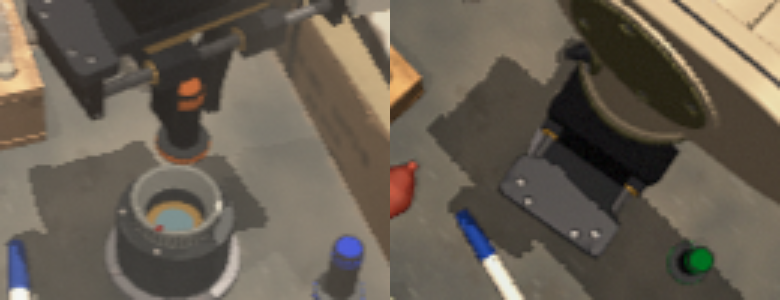

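The filter is held upright just over the open ring: flange near left-crop (183,148), ring mouth near (175,195). Lowering with a force guard.

```bash
python3 - <<'E'
from h import *
print(proj("scene",[.4663,.3621,.139]))
print(move_l((.4665,.363,.125),.15))
print(move_l((.4665,.363,.074),.03,threshold=5),get_tool_pos(),get_ft_force(),get_ft_torque(),get_time_s(),get_grip_width())
E
```

```text
[[290.4314554  176.51040379]]
False
True [0.46651684 0.36302513 0.07911221] [-0.44365889  0.60123807  3.31009396] [-0.01014019 -0.05983262 -0.0132654 ] 11.125 0.021428857993365934
```

Contact came at TCP z = 0.079, exactly the seating height. Releasing and checking.

```bash
python3 - <<'E'
from h import *
open_jaws(); move_l((.4665,.363,.2),.15); reach((.43,.2,.2),Rd(.1)); print(get_q(),get_time_s())
cv2.imwrite("pics/seated.png",np.hstack([cv2.resize(get_image("scene")[155:240,240:335],(390,349),interpolation=cv2.INTER_CUBIC),cv2.resize(get_image("top")[150:235,240:335],(390,349),interpolation=cv2.INTER_CUBIC)])[...,::-1])
E
```

```text
[-0.25130088  0.03103421 -0.28497203  1.86237058  0.00889207  1.24967378
 -0.43996563] 14.2583
```

View pics/seated.png

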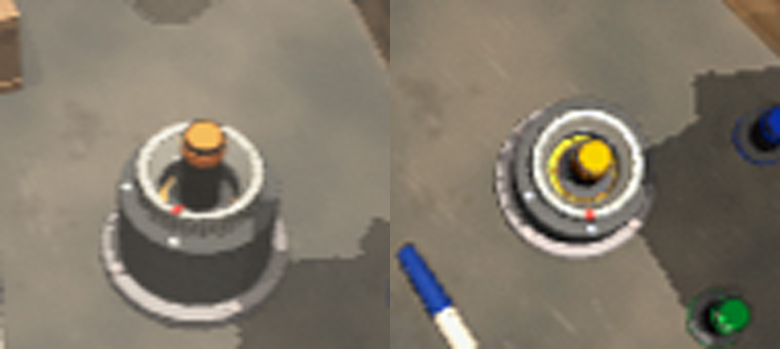

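The filter stands upright in the open ring (cap at left-crop (205,140), red mark at (177,210)). Now I grip the ring and turn it clockwise.

```bash
python3 - <<'E'
from h import *
c=(.4665,.363)
reach((*c,.17),Rd(.6)); print(get_q().round(2))
print(move_l((*c,.0625),.08,threshold=8),get_tool_pos(),get_ft_force())
close_gripper(25); print(get_grip_width(),get_grip_force(),get_ft_force(),get_ft_torque(),get_time_s())
q=np.array(get_q()); s=q[6]
for d in(.3,.6,.9,1.0,1.1,1.16,1.22,1.28,1.34):
    q[6]=s-d; move_j(q.tolist()); t=get_ft_torque(); R=get_ee_rot()
    print(d,round(np.arctan2(R[1,1],R[0,1]),3),np.round(t,2),np.round(get_ft_force(),1),get_tool_pos().round(4),round(get_grip_width(),4))
    if d>.95 and abs(t[2])>.5: break
print(get_time_s())
E
```

```text
[-0.41  0.32 -0.4   1.61  0.13  1.24 -0.24]
False [0.46676689 0.36327563 0.06304619] [ 0.80514478  0.40928933 -0.21171377]
0.06264771358078004 24.997160411439836 [ 4.40320269  3.54895229 -2.49841811] [ 0.67928456 -0.97434316  0.03238945] 17.125
0.3 0.304 [ 0.1  -0.09 -0.06] [ 0.2  0.7 -0.6] [0.4671 0.3634 0.0627] 0.0628
0.6 0.007 [-0.02  0.3  -0.06] [-0.4  0.4  0.5] [0.4669 0.3634 0.0627] 0.0627
0.9 -0.292 [-0.11  0.7  -0.05] [-2.2 -0.4  2.7] [0.4668 0.3634 0.0627] 0.0626
1.0 -0.393 [-0.18  1.   -0.07] [-4.2 -1.9  2.6] [0.4667 0.3635 0.0626] 0.0627
1.1 -0.494 [-0.22  1.24 -0.08] [-4.3 -0.5  3.4] [0.4667 0.3635 0.0626] 0.0625
1.16 -0.553 [-0.2   1.19  0.89] [-4.8 -0.9  3.2] [0.4667 0.3636 0.0626] 0.0624
19.05
```

Torque jumps at 1.16 rad, which looks like the stop. I nudge once more, release and look.

```bash
python3 - <<'E'
from h import *
q=np.array(get_q()); q[6]-=.05; move_j(q.tolist()); print(get_ft_torque(),get_ft_force())
open_jaws(); move_l((.4667,.3635,.2),.12); reach((.43,.2,.2),Rd(-.3)); print(get_time_s(),get_grip_force())
cv2.imwrite("pics/closed.png",np.hstack([cv2.resize(get_image("scene")[155:240,240:335],(390,349),interpolation=cv2.INTER_CUBIC),cv2.resize(get_image("top")[150:235,240:335],(390,349),interpolation=cv2.INTER_CUBIC)])[...,::-1])
E
```

```text
[0.12874043 0.46549096 1.07051447] [-2.27878397 -0.24831731  0.63375044]
22.0333 0.0
```

View pics/closed.png

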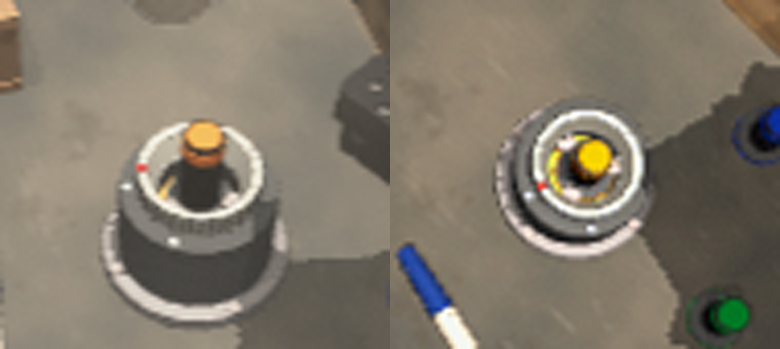

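The red mark is now at the second white dot (left-crop (142,168), right-crop (543,185)). The tabs show over the flange, and the filter is upright and untouched.

```bash
python3 -c "
from station import *
print(finish_job())"
```

```text
the job is handed in; nothing more can be done
None
```

The amber filter sits flat on the spacer, the ring is turned clockwise to its stop with the tabs over the flange, the gripper is clear of everything, and the job was handed in at about 22 s; I haven't been shown the verdict.

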